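# Return markers, shaker and ramekin to their matching holders

## Task

Tidy the counter station: lay the red marker in both notches of the red rest and the white marker in both notches of the white rest, centred lengthwise (either way round), and stand the sugar shaker inside the lip of the round blue coaster and the ramekin inside the lip of the square wooden tray, flat on the floor of each. Keep the shaker and ramekin upright, set them down gently, leave the tape roll and the brownie where they are, and let go of everything.

Things in the scene. Friction and masses are not known exactly. Their poses are not given: they have to be found in the camera images.
- red_marker: Red chalk marker with a black cap. Cylinder 15 mm in diameter, 134 mm long along its own y (at the start near world x), lying on the worktop; 20 g; it may roll. Origin: mid-length, on the barrel's surface (underneath at the start); its centre line runs 7.5 mm from there along its own +z. Pinch across the barrel at mid-length, fingertips just above the worktop.
- white_marker: White chalk marker with a black cap. Cylinder 15 mm in diameter, 134 mm long along its own y (at the start near world x), lying on the worktop; 20 g; it may roll. Origin: mid-length, on the barrel's surface (underneath at the start); its centre line runs 7.5 mm from there along its own +z. Pinch across the barrel at mid-length, fingertips just above the worktop.
- red_rest: Fixed rest: black foot 46 x 118 x 4 mm, long along its y, with two red saddles (10 mm long) centred at y = +-42 mm, each an upward-open 90 degree V notch 28 mm wide at the mouth, saddle tops 30 mm above the worktop; open between the saddles. A seated marker lies along y over the origin, its centre line 25 mm above the worktop. Origin: centre of the underside.
- white_rest: Fixed rest: black foot 46 x 118 x 4 mm, long along its y, with two white saddles (10 mm long) centred at y = +-42 mm, each an upward-open 90 degree V notch 28 mm wide at the mouth, saddle tops 30 mm above the worktop; open between the saddles. A seated marker lies along y over the origin, its centre line 25 mm above the worktop. Origin: centre of the underside.
- sugar_shaker: Off-white icing-sugar shaker standing upright: body 64 mm in diameter up to 87 mm height, above it a cap 68 mm in diameter, 114 mm high in all, 0.28 kg. Origin: centre of the underside, z up along its axis. Grip it across the body or cap from above.
- round_coaster: Fixed round blue coaster with a cork floor: 96 mm outside diameter, floor 4 mm above the worktop, lip top 12 mm above the worktop, clear diameter inside the lip 82 mm at the floor. Origin: centre of the underside.
- ramekin: Empty cream-coloured ramekin standing upright: open round bowl 82 mm in diameter at the rim, 76 mm at the foot, 48 mm high, floor 5 mm thick, 0.18 kg. Pinch its wall from above with one finger inside the bowl: the wall is up to 10 mm thick, its middle about 36 mm from the axis. Origin: centre of the underside, z up along its axis.
- square_tray: Fixed square wooden tray with a cork floor: 102 x 102 mm outside, 92 x 92 mm clear inside, floor 5 mm and lip top 12 mm above the worktop. Origin: centre of the underside, x and y along its sides.
- tape_roll: Bystander: roll of tan bag tape lying flat behind the markers, 76 mm in diameter, 18 mm high. Origin: centre of the underside. Leave alone.
- brownie: Bystander: dark brown brownie, 59 x 76 x 36 mm, behind the markers. Origin: centre of the underside. Leave alone.

How it is judged (in metres and radians):
At the end, for the whole second after the job is handed in: Each marker lies level in both notches of its own colour's rest, middles within 15 mm; shaker flat in the round coaster (axes within 14 mm), ramekin flat in the square tray (centres within 16 mm), both upright within 0.08 rad; all at rest and released (x of red_marker in the frame of red_rest between -0.012 and 0.012 m and y of red_marker in the frame of red_rest between -0.015 and 0.015 m and z of red_marker in the frame of red_rest between 0.013 and 0.036 m and angle between the y axis of red_marker and the y axis of red_rest, either way round below 0.12 rad and angle between red_marker's own y axis and vertical between 1.5 and 1.64 rad and x of white_marker in the frame of white_rest between -0.012 and 0.012 m and y of white_marker in the frame of white_rest between -0.015 and 0.015 m and z of white_marker in the frame of white_rest between 0.013 and 0.036 m and angle between the y axis of white_marker and the y axis of white_rest, either way round below 0.12 rad and angle between white_marker's own y axis and vertical between 1.5 and 1.64 rad and horizontal distance between sugar_shaker and round_coaster below 0.014 m and z of sugar_shaker in the frame of round_coaster between 0.002 and 0.0075 m and angle between each of sugar_shaker, ramekin's own z axis and vertical below 0.08 rad and horizontal distance between ramekin and square_tray below 0.016 m and z of ramekin in the frame of square_tray between 0.002 and 0.0085 m and linear speed of each of red_marker, white_marker, sugar_shaker, ramekin below 0.03 m/s and angular speed of each of red_marker, white_marker, sugar_shaker, ramekin below 0.3 rad/s); the robot touches nothing.
It fails at once if the shaker or the ramekin is tipped by more than 0.6 rad (angle between any of sugar_shaker, ramekin's own z axis and vertical above 0.6 rad).
It fails at once if the shaker or the ramekin is dropped: over 0.7 m/s with its underside within 30 mm of the worktop ((height (world z) of sugar_shaker below 0.03 m and linear speed of sugar_shaker above 0.7 m/s) or (height (world z) of ramekin below 0.03 m and linear speed of ramekin above 0.7 m/s)).
It fails at once if the tape roll or the brownie is shifted by more than 25 mm (distance of any of tape_roll, brownie from where it was at the start of the episode above 0.025 m).
It also fails if it takes over 144 s, if anything falls off the work surface, if the arm or the gripper's body presses on something with over 40 N, if the wrist force passes 120 N, or if a joint passes its speed limit or range.

## Robot

A 6-joint arm with a two-finger parallel gripper is mounted at the origin on a cart in front of the work surface, level with it; the furniture and walls round the work are solid. World frame = base frame: x ahead of the robot, y to its left, z up, the work surface at z = 0. Lengths are in mm, angles in rad, forces in N, time in s.
With the tool pointing down it reaches from about 275 to 975 mm from the base axis. Payload 8.4 kg.
Tool frame: the origin (TCP) lies on the centre line of the jaws, within the pads' length; the fingertips stand 11 mm ahead of it and the grasp point (between the pads) lies 8 mm behind it (ctrl.tip_reach is the distance from the TCP to the fingertips, in mm); z points along the fingers, y is the line along which they close (so a half turn about z gives the same grasp; the last joint's range is limited). The gripper opens to 92 mm and grips with 3 to 60 N. Pads are 20 mm wide; open, the fingers measure 128 mm over their backs; the gripper's body (75 mm by 189 mm) begins 69 mm behind the grasp point.
Start: joints at [-1.279, 0.353, 1.633, -0, 1.155, -0.002], TCP at [180.993, -598.222, 225.583] pointing down, gripper open.
Joint ranges: [-2.63, 2.63], [-0.92, 2.1], [0.06, 2.66], [-1.3, 4.44], [0, 2.69], [-3.02, 3.02]. Speed limits (rad/s): [2.22, 2.22, 2.79, 3.14, 3.14, 3.14].

## Interface

Orientations are given as a rotation vector (axis times angle).
In Python, from bench import telemetry, eyes, job, ctrl gives the robot as it stands.
- The arm moves only by the tool step_arm, never from a script. Its argument "increments" is text: rows parted by semicolons, each of 4 numbers parted by spaces: the shift along the tool's x, y, z in cm, then the turn about the tool's z in degrees. In form: dx dy dz twist; .... A call has exactly 8 rows; each row is the pose to reach, as a shift and turn from the pose commanded when the call began, along the tool's axes at that moment; what a row does not reach only later rows make up. A row lasts 1/8 s, in which the tool goes at most 62.5 mm and 10.7 degrees, less where a joint would pass 70% of its speed; a pose out of reach is approached as far as the arm can. A call with a gripper value outside its range is refused whole. "grip" is the closure, from 0 (fully open) to 1 (shut), set as the call begins (left out, the last holds). The fingers move at their own pace and stop on an object; the grip force is fixed at half the most. Time passes only in rows, so rows that repeat a pose let the fingers close, or fill a call up. It gives the time, the measured TCP pose, the force, the opening and the grip force at its end, in the units of the state.
- telemetry.observe(): the state, without advancing time (a new reading comes with each control period).
- eyes.get_image(name): name is "scene" or "top" or "wrist"; returns a dict with "color" (420x560x3 uint8, red, green, blue), "K" (3x3 intrinsics, pixels), "k1" (the pictures are not rectified: a ray, as slopes to the right and down, at radius r is drawn at 1 + k1 r^2 times it, then the intrinsics apply), "world_to_cam" (4x4, takes a point from world to camera coordinates); the wrist camera has in their place "mount" (4x4, takes a point from camera to tool coordinates, whose origin is the TCP and whose axes are the flange's). Camera axes: x right, y up, looking along -z (the intrinsics and any distortion apply to the point x, -y, -z); pixel columns grow to the right and rows downward; lengths in mm; the calibration is good to about 2 mm. A picture is of the moment at which its call begins: read the wrist's pose just before it. There is no depth.
- job.close_job(): hands the job in; it is judged then, once.
Trained networks look in a picture, given as the dict that the camera call returned (one of the last four; its "shot" number tells which), for a name from the list of things; names that differ only in an ending like _2 or _b are one class to them, and where a whole thing is asked for, a point or a joint stands for the part that bears it (a point fixed in the world has none). Each returns a list of dicts, best first, with "confidence" (0 to 1); they miss things now and then, are a little off and sometimes report something else, mostly with a low value. They report only what shows in the picture. A call takes as long as a camera call.
- eyes.search_frame(picture, thing): "uv" ([column, row] in pixels, amid what is visible of it).
- eyes.silhouettes(picture, thing): "mask" (420x560 bool, what is visible of it) and "uv" ([column, row] in pixels, amid what is visible of it).
The state is a dict: "t": time; "joint_pos": joint angles; "joint_velocities": joint speeds; "effort": joint torques, N m; "tcp_pos": TCP position; "tool_rot": TCP orientation; "wrist_force": force on the tool from outside, world axes, zero at the start; "torque": the same for the moment, N m; "finger_gap": finger opening in mm; "grip_force": force on a finger pad.
Only numpy, scipy, OpenCV 4.12 (cv2) and the standard library are available. Lean on these libraries where they do the work, as an engineer would, in place of code of your own. Each camera call takes 0.05 s, during which the arm holds its last target. There are 200 camera calls.

## Working session

There is one attempt and no reset: what is moved stays moved. The work goes in short steps, Python scripts to look and compute and a tool call to move; the robot and the scene stay as the last step left them, time stands still between calls to the robot, and variables do not carry over. Pictures are saved under pics/ and viewed, at most 14 in all, crops included, and the job is handed in when it is done.

Besides the shell and the picture viewer there is one more tool, called after "Call:" as a command line: name --argument value ..., lists and objects as JSON in quotes. step_arm: Moves the arm, as the interface text tells. Its arguments: {"type":"object","properties":{"increments":{"type":"string"},"grip":{"type":"number"}},"required":["increments"]}

```bash
mkdir -p pics
cat > h.py <<'E'
import numpy as np, cv2
from bench import telemetry, eyes, job, ctrl
from scipy.spatial.transform import Rotation as R
def ray(im,uv,st=None):
    K=im["K"];s=np.array([(uv[0]-K[0][2])/K[0][0],(uv[1]-K[1][2])/K[1][1]]);d=s.copy()
    for _ in range(20): s=d/(1+im["k1"]*(s@s))
    v=np.array([s[0],-s[1],-1.])
    if "world_to_cam" in im:
        T=np.linalg.inv(np.array(im["world_to_cam"]))
    else:
        T=np.eye(4);T[:3,:3]=R.from_rotvec(st["tool_rot"]).as_matrix();T[:3,3]=st["tcp_pos"];T=T@np.array(im["mount"])
    return T[:3,3],T[:3,:3]@v
def at(im,uv,z,st=None):
    o,d=ray(im,uv,st);return (o+d*(z-o[2])/d[2])
def proj(im,p):
    T=np.array(im["world_to_cam"]);c=T[:3,:3]@p+T[:3,3];s=np.array([c[0],-c[1]])/-c[2]
    s=s*(1+im["k1"]*(s@s));K=np.array(im["K"]);return [K[0,0]*s[0]+K[0,2],K[1,1]*s[1]+K[1,2]]
def save(im,n): cv2.imwrite("pics/"+n+".png",im["color"][:,:,::-1])
E
cat > a.py <<'E'
from h import *
Z=dict(red_marker=7.5,white_marker=7.5,red_rest=10,white_rest=10,sugar_shaker=57,round_coaster=8,ramekin=24,square_tray=8,tape_roll=9,brownie=18)
for n in ["top","scene"]:
    im=eyes.get_image(n);save(im,n+"0")
    T=np.linalg.inv(np.array(im["world_to_cam"]));print(n,T[:3,3].round(),(-T[:3,2]).round(2),im["K"][0][0])
    for k in Z:
        r=eyes.silhouettes(im,k)[:2]
        for q in r:
            ys,xs=np.nonzero(q["mask"]); 
            if len(xs)<5: continue
            w=np.array([at(im,(x,y),Z[k])[:2] for x,y in list(zip(xs,ys))[::max(1,len(xs)//400)]])
            c=np.cov(w.T);e,v=np.linalg.eigh(c);(rx,ry),sz,an=cv2.minAreaRect(w.astype(np.float32))
            print(k,round(q["confidence"],2),np.round(q["uv"]),"mean",w.mean(0).round(),"rect",round(rx),round(ry),np.round(sz),"ang",round(np.degrees(np.arctan2(v[1,1],v[0,1])),1),len(xs))
s=telemetry.observe();print(s["t"],R.from_rotvec(s["tool_rot"]).as_matrix().round(3).tolist(),ctrl.tip_reach)
E
python3 a.py
```

```text
top [ 263.    7. 1573.] [ 0.17 -0.01 -0.98] 493.50154645589106
red_marker 0.48 [253. 225.] mean [480.  74.] rect 485 74 [ 17. 136.] ang 175.8 196
white_marker 0.73 [306. 224.] mean [479. -87.] rect 487 -84 [132.  18.] ang -161.3 179
red_rest 0.77 [219. 219.] mean [502. 176.] rect 500 178 [ 48. 117.] ang -177.9 528
white_rest 0.59 [336. 221.] mean [ 472. -177.] rect 473 -178 [120.  49.] ang -177.7 552
white_rest 0.34 [305. 219.] mean [493. -82.] rect 489 -82 [130.  15.] ang -161.5 164
sugar_shaker 0.76 [151. 242.] mean [426. 393.] rect 425 393 [89. 64.] ang 66.5 513
round_coaster 0.95 [399. 200.] mean [ 555. -387.] rect 554 -387 [94. 92.] ang 108.7 680
ramekin 0.77 [403. 234.] mean [ 433. -392.] rect 432 -393 [76. 84.] ang 120.0 559
square_tray 0.71 [158. 209.] mean [545. 387.] rect 545 388 [103. 110.] ang 74.3 1082
tape_roll 0.69 [267. 176.] mean [631.  29.] rect 629 30 [72. 77.] ang -161.1 343
brownie 0.66 [307. 178.] mean [630. -95.] rect 630 -96 [61. 73.] ang 113.2 391
scene [125. 510. 874.] [ 0.36 -0.49 -0.79] 399.961097575492
red_marker 0.53 [273. 239.] mean [487.  72.] rect 491
[... 163 characters left out ...]
t 499 177 [ 48. 120.] ang 179.2 808
white_rest 0.71 [326. 182.] mean [ 474. -175.] rect 475 -180 [118.  58.] ang -179.8 531
sugar_shaker 0.57 [202. 344.] mean [428. 386.] rect 427 387 [ 72. 101.] ang 156.7 1452
round_coaster 0.82 [338. 131.] mean [ 559. -391.] rect 559 -393 [ 95. 101.] ang 98.9 528
square_tray 0.8 [166. 322.] mean [546. 388.] rect 547 385 [105. 103.] ang 142.8 2001
square_tray 0.5 [325. 181.] mean [ 474. -176.] rect 476 -179 [117.  57.] ang 179.1 525
tape_roll 0.74 [241. 207.] mean [633.  27.] rect 634 27 [72. 86.] ang 139.2 459
brownie 0.95 [266. 179.] mean [631. -93.] rect 631 -93 [67. 95.] ang 117.6 507
1.1 [[0.957, 0.29, 0.0], [0.29, -0.957, 0.0], [0.0, -0.0, -1.0]] 11.0
```

View pics/top0.png

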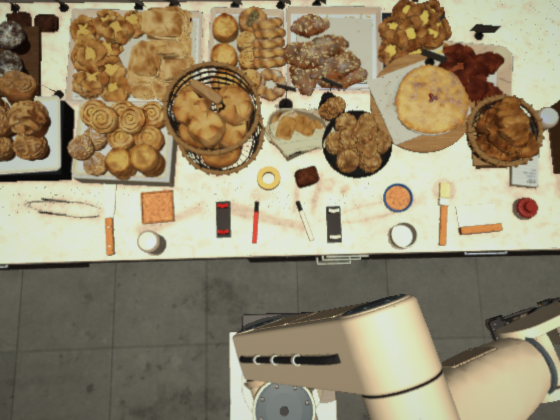

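View pics/scene0.png

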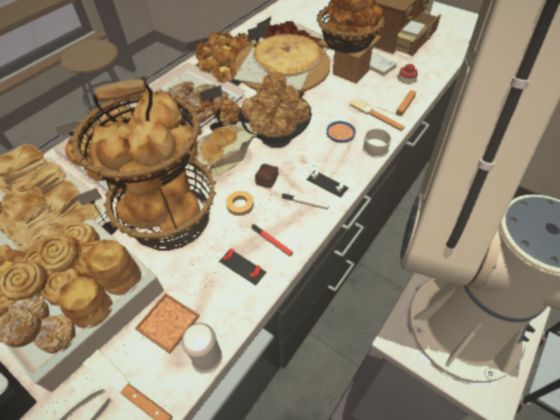

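Both pictures agree with the detections (shaker left front at top (151,242), tray (158,209), red rest (219,219), markers (253,225)/(306,224), white rest (336,221), ramekin (403,234), coaster (399,200)). Move above the ramekin first.

Call:
step_arm --increments "4 -1.7 0 2; 9 -3.7 0 5; 15 -6.2 0 8.5; 21 -8.7 0 12; 26 -10.7 0 14.5; 29 -12 0 16; 30.1 -12.4 0 16.9; 30.1 -12.4 0 16.9" --grip 0.57

```text
t: 2.1
tcp_pos: [433.3, -392.4, 225.6]
tool_rot: [3.141, 0.0, -0.0]
wrist_force: [0.1, 0.1, -0.1]
finger_gap: 39.7
grip_force: 0.0
```

```bash
cat > w.py <<'E'
import sys
from h import *
# usage: w.py name z [name z ...]
s=telemetry.observe();im=eyes.get_image("wrist");save(im,"w%d"%(s["t"]*10))
Rm=R.from_rotvec(s["tool_rot"]).as_matrix();print("t",round(s["t"],2),"tcp",np.round(s["tcp_pos"],1),"yaw",np.degrees(np.arctan2(Rm[1,0],Rm[0,0])).round(2),"zax",Rm[:,2].round(3),"gap",round(s["finger_gap"],1),"F",np.round(s["wrist_force"],1),"j",np.round(s["joint_pos"],2))
a=sys.argv[1:]
for k,z in zip(a[::2],a[1::2]):
    for q in eyes.silhouettes(im,k)[:2]:
        m=q["mask"].astype(np.uint8);cs,_=cv2.findContours(m,cv2.RETR_EXTERNAL,cv2.CHAIN_APPROX_NONE)
        if not cs: continue
        c=max(cs,key=cv2.contourArea)[:,0]
        w=np.array([at(im,p,float(z),s)[:2] for p in c],np.float32)
        (rx,ry),sz,an=cv2.minAreaRect(w);e=cv2.minEnclosingCircle(w);el=cv2.fitEllipse(w) if len(w)>5 else 0
        b=cv2.boxPoints(((rx,ry),sz,an));d=b[1]-b[0];d2=b[2]-b[1];d=d if np.hypot(*d)>np.hypot(*d2) else d2
        print(k,round(q["confidence"],2),np.round(q["uv"]),"px",c.min(0),c.max(0),"rect",np.round([rx,ry],1),np.round(sz,1),"longdir",np.degrees(np.arctan2(d[1],d[0])).round(1),"circ",np.round(e[0],1),round(e[1]*2,1),"ell",np.round(el[0],1),np.round(el[1],1))
E
python3 w.py ramekin 48 round_coaster 12
```

```text
t 2.1 tcp [ 433.3 -392.4  225.6] yaw 0.0 zax [-0. -0. -1.] gap 39.7 F [ 0.1  0.1 -0.1] j [-0.74  0.29  1.72 -0.    1.13  0.83]
ramekin 0.56 [282. 197.] px [238 153] [323 238] rect [ 432.7 -391. ] [81.  80.3] longdir 44.5 circ [ 433.7 -391.6] 83.7 ell [ 433.4 -390.7] [79.6 82.6]
round_coaster 0.85 [280.  60.] px [229  13] [326 114] rect [ 556.3 -387.7] [93.6 93.5] longdir 90.0 circ [ 556.5 -387.6] 95.4 ell [ 556.5 -387.8] [93.3 93.8]
```

Call:
step_arm --increments "0 -1.8 1 0; 0 -3.7 4 0; 0 -3.7 9 0; 0 -3.7 13 0; 0 -3.7 16 0; 0 -3.7 18 0; 0 -3.7 19.2 0; 0 -3.7 19.4 0"

```text
t: 3.25
tcp_pos: [432.6, -354.8, 31.0]
tool_rot: [-3.141, 0.002, 0.002]
wrist_force: [0.5, -0.7, -0.7]
finger_gap: 39.7
grip_force: 0.0
```

Call:
step_arm --increments "0 0 0 0; 0 0 0 0; 0 0 0 0; 0 0 0 0; 0 0 0 0; 0 0 0 0; 0 0 0 0; 0 0 0 0" --grip 1

```text
t: 4.25
tcp_pos: [433.4, -355.7, 32.5]
tool_rot: [3.141, -0.002, 0.001]
wrist_force: [-2.6, 1.3, 7.3]
finger_gap: 8.6
grip_force: 29.3
```

Call:
step_arm --increments "0 0 -0.5 0; 0 0 -2 0; 0 0 -5 0; 0 0 -8 0; 0 0 -11 0; 0 0 -13.5 0; 0 0 -15 0; 0 0 -15 0"

```text
t: 5.25
tcp_pos: [433.6, -355.6, 182.6]
tool_rot: [3.141, -0.002, 0.002]
wrist_force: [0.7, -1.1, -1.3]
finger_gap: 7.4
grip_force: 29.6
```

Call:
step_arm --increments "0.3 -2 0 0; 1.2 -6 0 0; 2.4 -11 0 0; 3.6 -16 0 0; 4.8 -21 0 0; 6 -26 0 0; 7 -29 0 0; 7.5 -30 0 0"

```text
t: 6.25
tcp_pos: [507.9, -53.0, 180.6]
tool_rot: [-3.141, -0.002, 0.003]
wrist_force: [0.5, -0.9, -2.4]
finger_gap: 7.9
grip_force: 29.6
```

Call:
step_arm --increments "0.3 -2 0 0; 0.8 -6 0 0; 1.5 -12 0 0; 2.2 -18 0 0; 2.9 -24 0 0; 3.5 -30 0 0; 3.8 -34 0 0; 3.8 -35 0 0"

```text
t: 7.25
tcp_pos: [546.5, 296.2, 180.5]
tool_rot: [3.141, 0.001, -0.002]
wrist_force: [-0.3, 0.2, -2.2]
finger_gap: 7.2
grip_force: 29.6
```

```bash
python3 w.py square_tray 12 ramekin 180 sugar_shaker 114
```

```text
t 7.25 tcp [546.5 296.2 180.5] yaw 0.05 zax [-0.001 -0.    -1.   ] gap 7.2 F [-0.3  0.2 -2.2] j [0.49 0.39 1.68 0.   1.07 2.06]
ramekin 0.82 [363. 258.] px [274 191] [446 335] rect [556.2 258.4] [73.6 84.4] longdir -87.0 circ [549.3 258.8] 93.6 ell [554.1 258.7] [74.9 86. ]
sugar_shaker 0.77 [193. 301.] px [154 280] [224 318] rect [500.2 362.6] [30.  51.2] longdir -88.9 circ [492.5 362.9] 52.0 ell [497.9 360.3] [30.9 51.9]
```

View pics/w72.png

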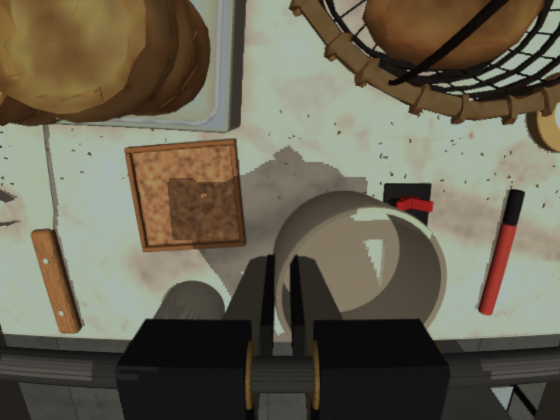

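```bash
cat > c.py <<'E'
from h import *
s=telemetry.observe();im=eyes.get_image("wrist");save(im,"wb")
P=np.array([at(im,p,12,s)[:2] for p in [(127,149),(236,140),(245,243),(143,251)]]);print(P.round(1),P.mean(0).round(1))
for p in [(446,275),(362,207),(285,285)]: print(p,at(im,p,196,s).round(1))
g=eyes.silhouettes(im,"square_tray");print([(q["confidence"],q["uv"]) for q in g])
im=eyes.get_image("top")
for k,z in (("ramekin",172),("square_tray",8)):
  for q in eyes.silhouettes(im,k)[:1]:
    print(k,q["confidence"],at(im,q["uv"],z).round(1))
E
python3 c.py
```

```text
[[594.3 433.5]
 [601.  333.8]
 [503.8 328.7]
 [495.3 429.3]] [548.6 381.3]
(446, 275) [558.1 220.8 196. ]
(362, 207) [589.2 260.4 196. ]
(285, 285) [554.  291.8 196. ]
[]
ramekin 0.59 [534.5 235.7 172. ]
square_tray 0.4 [566.8 422.6   8. ]
```

Call:
step_arm --increments "0 -1 0 0; 0 -3 0 0; 0 -5.5 0 0; 0 -8 0 0; 0 -10.2 0 0; 0 -11.6 0 0; 0 -12.4 0 0; 0 -12.4 0 0"

```text
t: 8.7
tcp_pos: [547.1, 418.7, 181.4]
tool_rot: [3.141, -0.001, -0.0]
wrist_force: [-0.1, -0.3, -2.2]
finger_gap: 7.7
grip_force: 29.6
```

```bash
python3 w.py square_tray 12 ramekin 196 sugar_shaker 114
```

```text
t 8.7 tcp [547.1 418.7 181.4] yaw -0.04 zax [-0. -0. -1.] gap 7.7 F [-0.1 -0.3 -2.2] j [ 0.65  0.49  1.52 -0.    1.13  2.22]
square_tray 0.83 [306. 175.] px [259 139] [371 253] rect [548.6 386.5] [102.8 101.1] longdir 4.1 circ [548.1 385.8] 141.7 ell [560.4 394.7] [ 91.5 122.4]
ramekin 0.81 [363. 259.] px [274 191] [446 336] rect [563.5 384.6] [67.  76.5] longdir -86.6 circ [557.2 385.1] 84.1 ell [561.6 384.8] [67.7 77.5]
sugar_shaker 0.73 [287. 347.] px [280 328] [291 355] rect [466.  416.7] [23.9  7.9] longdir 5.1 circ [466.  416.3] 24.3 ell [464.1 416.7] [ 7.8 26. ]
```

```bash
ls -t pics | head -1 | xargs -I{} cp pics/{} pics/tray.png
```

```text
(no output)
```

View pics/tray.png

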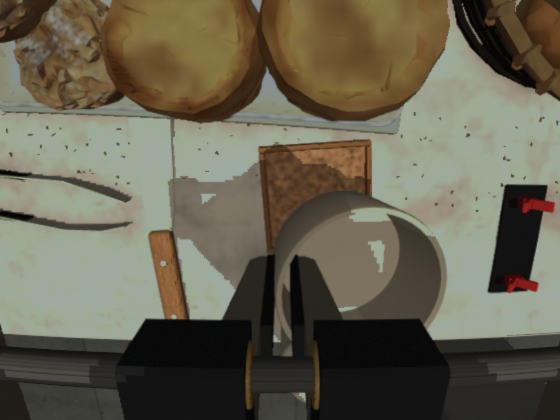

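Call:
step_arm --increments "0 -0.3 1 0; 0 -0.3 3.5 0; 0 -0.3 6.5 0; 0 -0.3 9 0; 0 -0.3 11 0; 0 -0.3 12.3 0; 0 -0.3 13.1 0; 0 -0.3 13.4 0"

```text
t: 9.9
tcp_pos: [547.3, 421.6, 47.5]
tool_rot: [-3.141, 0.002, -0.0]
wrist_force: [-1.0, -0.1, -1.7]
finger_gap: 7.2
grip_force: 29.6
```

Call:
step_arm --increments "0 0 0.15 0; 0 0 0.3 0; 0 0 0.45 0; 0 0 0.6 0; 0 0 0.75 0; 0 0 0.9 0; 0 0 1.0 0; 0 0 1.0 0"

```text
t: 10.9
tcp_pos: [548.3, 423.7, 39.8]
tool_rot: [-3.138, 0.002, -0.005]
wrist_force: [-2.3, 6.6, 11.5]
finger_gap: 8.2
grip_force: 31.2
```

Call:
step_arm --increments "0 0 0 0; 0 0 0 0; 0 0 0 0; 0 0 0 0; 0 0 0 0; 0 0 0 0; 0 0 0 0; 0 0 0 0" --grip 0.6

```text
t: 11.9
tcp_pos: [547.2, 421.5, 37.6]
tool_rot: [-3.142, 0.002, -0.0]
wrist_force: [-0.6, 0.5, 0.3]
finger_gap: 36.9
grip_force: 0.0
```

Call:
step_arm --increments "0 0 -0.5 0; 0 0 -2 0; 0 0 -5 0; 0 0 -9 0; 0 2 -13 0; 0 3 -17 0; 0 3.5 -19 0; 0 3.5 -19 0"

```text
t: 12.9
tcp_pos: [547.8, 386.9, 229.4]
tool_rot: [-3.14, 0.002, -0.004]
wrist_force: [0.1, 0.7, -1.2]
finger_gap: 37.1
grip_force: 0.0
```

```bash
python3 w.py square_tray 12 ramekin 53 sugar_shaker 114; ls -t pics | head -1 | xargs -I{} cp pics/{} pics/tray2.png
```

```text
t 12.9 tcp [547.8 386.9 229.4] yaw -0.09 zax [ 0.003  0.002 -1.   ] gap 37.1 F [ 0.1  0.7 -1.2] j [0.61 0.42 1.53 0.   1.19 2.18]
square_tray 0.6 [302. 158.] px [231 137] [332 233] rect [548.6 386.4] [103.2 101.3] longdir 3.9 circ [548.2 386.5] 141.7 ell [548.4 385.4] [107.1 116.9]
ramekin 0.93 [279. 198.] px [238 152] [323 238] rect [549.1 389.5] [81.7 80.7] longdir 45.4 circ [549.5 389.1] 83.6 ell [549.3 389.3] [80.  82.5]
sugar_shaker 0.96 [283. 316.] px [246 264] [317 355] rect [463.1 388. ] [89.  62.5] longdir 0.1 circ [460.2 389.3] 95.4 ell [457.3 388.4] [61.  97.4]
```

View pics/tray2.png

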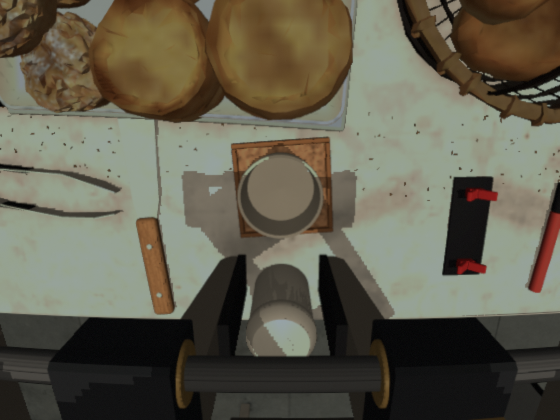

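Call:
step_arm --increments "-1 0 0 0; -3 0 -0.5 0; -6 0 -1 0; -9 0 -2 0; -11 0 -2 0; -12.2 0 -2 0; -12.2 0 -2 0; -12.2 0 -2 0" --grip 0

```text
t: 14.1
tcp_pos: [425.6, 386.7, 247.4]
tool_rot: [3.141, -0.002, 0.0]
wrist_force: [0.0, -0.6, 0.3]
finger_gap: 91.7
grip_force: 0.0
```

```bash
python3 w.py sugar_shaker 114;  ls -t pics | head -1 | xargs -I{} cp pics/{} pics/sh.png
```

```text
t 14.1 tcp [425.6 386.7 247.4] yaw -0.07 zax [ 0. -0. -1.] gap 91.7 F [ 0.  -0.6  0.3] j [ 0.74  0.26  1.72 -0.    1.17  2.31]
sugar_shaker 0.8 [282. 199.] px [243 154] [318 239] rect [434.5 386.6] [61.8 71. ] longdir -24.9 circ [435.9 389.1] 72.6 ell [434.6 388.3] [60.6 71.9]
```

View pics/sh.png

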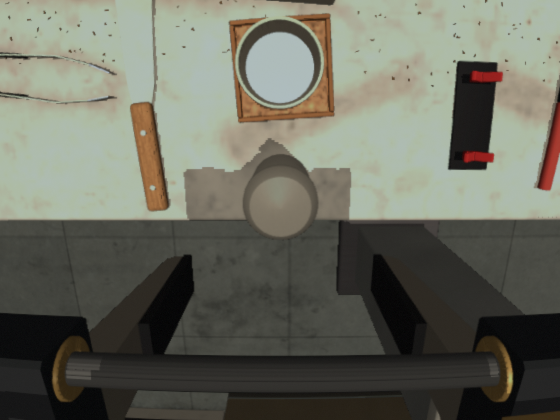

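```bash
cat > d.py <<'E'
from h import *
s=telemetry.observe();im=eyes.get_image("wrist");print(s["tcp_pos"])
for p in [(245,202),(318,202),(281,238),(281,202),(281,166)]: print(p,at(im,p,114,s).round(1))
q=eyes.silhouettes(im,"ramekin")[0];w=np.array([at(im,p,53,s)[:2] for p in np.argwhere(q["mask"])[:,::-1]]);print(w.mean(0),np.ptp(w,0))
E
python3 d.py
```

```text
[425.72581957 386.60293337 247.3282505 ]
(245, 202) [432.7 417.4 114. ]
(318, 202) [432.6 357.2 114. ]
(281, 238) [401.2 387.7 114. ]
(281, 202) [432.7 387.7 114. ]
(281, 166) [462.5 387.6 114. ]
[548.62046416 389.50217974] [80.67876759 80.44578222]
```

```bash
cat > d.py <<'E'
from h import *
s=telemetry.observe();im=eyes.get_image("wrist");print(ray(im,(281,202),s)[0])
for z in (87,90,95,100):
    P=np.array([at(im,p,z,s) for p in [(245,202),(318,202),(281,238),(281,166)]]);print(z,P[0,1]-P[1,1],P[3,0]-P[2,0],P[:2,1].mean(),P[2:,0].mean())
im=eyes.get_image("top");q=eyes.silhouettes(im,"sugar_shaker")
for r in q[:1]:
    ys,xs=np.nonzero(r["mask"]);print(r["confidence"],xs.min(),xs.max(),ys.min(),ys.max(),[at(im,r["uv"],z).round(1).tolist() for z in (57,100)])
E
python3 d.py
```

```text
[506.75301056 386.32878798 405.54073584]
87 65.78020393663724 66.96938635465983 387.24590300511414 424.71411811180195
90 65.16068941429296 66.33867217446118 387.2372656637536 425.4867561127219
95 64.1281652103857 65.28748187412998 387.2228700948193 426.77448611425507
100 63.0956410064785 64.23629157379884 387.2084745258851 428.06221611578826
0.73 326 342 207 242 [[469.7, -180.8, 57.0], [463.9, -175.5, 100.0]]
```

Call:
step_arm --increments "0 0 1 0; 0 -0.05 4 0; 0 -0.05 8 0; 0 -0.05 12 0; 0 -0.05 15 0; 0 -0.05 17.5 0; 0 -0.05 19 0; 0 -0.05 19.2 0"

```text
t: 15.45
tcp_pos: [424.6, 386.7, 54.6]
tool_rot: [3.14, -0.002, -0.002]
wrist_force: [0.1, 0.5, 0.6]
finger_gap: 92.2
grip_force: 0.0
```

Call:
step_arm --increments "0 0 0 0; 0 0 0 0; 0 0 0 0; 0 0 0 0; 0 0 0 0; 0 0 0 0; 0 0 0 0; 0 0 0 0" --grip 1

```text
t: 16.45
tcp_pos: [425.7, 387.8, 56.4]
tool_rot: [-3.14, 0.002, -0.002]
wrist_force: [-0.3, 2.0, 6.6]
finger_gap: 64.7
grip_force: 30.0
```

Call:
step_arm --increments "0 0 -0.5 0; 0 0 -2 0; 0 0 -4 0; 0 0 -6 0; 0 0 -8 0; 0 0 -9.5 0; 0 0 -10 0; 0 0 -10 0"

```text
t: 17.45
tcp_pos: [425.0, 387.0, 155.6]
tool_rot: [-3.142, 0.002, -0.0]
wrist_force: [-0.1, 0.2, -3.4]
finger_gap: 64.7
grip_force: 30.0
```

Call:
step_arm --increments "0.2 2 0 0; 0.8 6 0 0; 1.6 11 0 0; 2.5 17 0 0; 3.4 23 0 0; 4.3 29 0 0; 5 34 0 0; 5.4 36 0 0"

```text
t: 18.45
tcp_pos: [477.6, 23.7, 155.0]
tool_rot: [3.141, -0.006, -0.002]
wrist_force: [0.4, 0.5, -4.2]
finger_gap: 64.8
grip_force: 30.0
```

Call:
step_arm --increments "0.4 2 0 0; 1.3 7 0 0; 2.5 13 0 0; 3.9 20 0 0; 5.3 27 0 0; 6.7 34 0 0; 7.5 39.5 0 0; 7.7 41.5 0 0"

```text
t: 19.45
tcp_pos: [553.7, -391.2, 154.4]
tool_rot: [-3.141, 0.004, 0.002]
wrist_force: [-0.0, 0.5, -3.3]
finger_gap: 64.7
grip_force: 30.0
```

```bash
python3 w.py sugar_shaker 200 round_coaster 12;  ls -t pics | head -1 | xargs -I{} cp pics/{} pics/co.png
```

```text
t 19.45 tcp [ 553.7 -391.2  154.4] yaw -0.16 zax [-0.001  0.    -1.   ] gap 64.7 F [-0.   0.5 -3.3] j [-0.62  0.5   1.57 -0.    1.07  0.96]
sugar_shaker 0.6 [283. 294.] px [194 191] [371 356] rect [ 578.8 -391.6] [64.1 62.1] longdir 89.0 circ [ 571.4 -391. ] 76.9 ell [ 573.  -391.1] [63.9 66.1]
round_coaster 0.76 [276. 176.] px [225 148] [332 226] rect [ 572.2 -386.4] [64.  92.2] longdir -85.2 circ [ 557.6 -387.3] 93.8 ell [ 567.  -386.8] [74.4 89.6]
round_coaster 0.48 [  5. 315.] px [  0 295] [ 15 328] rect [ 442.7 -111.7] [17.2 40.2] longdir -16.4 circ [ 444.7 -105.1] 40.3 ell [ 440.5 -108.8] [16.5 39.9]
```

View pics/co.png

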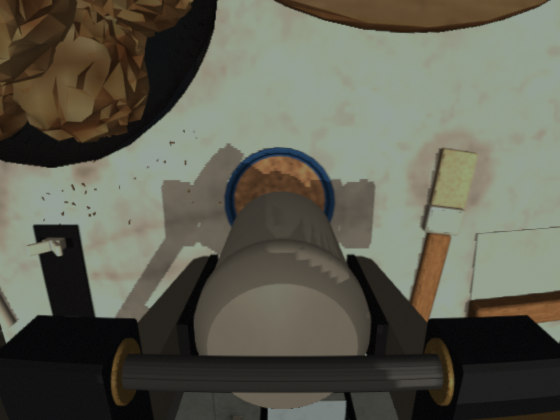

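Call:
step_arm --increments "0 0 0.5 0; 0 0 2 0; 0 0 4 0; 0 0 5.5 0; 0 0 6.8 0; 0 0 7.6 0; 0 0 8 0; 0 0 8 0"

```text
t: 20.6
tcp_pos: [555.2, -388.1, 75.6]
tool_rot: [3.142, -0.002, -0.0]
wrist_force: [0.8, 0.6, -2.8]
finger_gap: 64.7
grip_force: 30.0
```

```bash
python3 w.py round_coaster 12
```

```text
t 20.6 tcp [ 555.2 -388.1   75.6] yaw -0.07 zax [-0. -0. -1.] gap 64.7 F [ 0.8  0.6 -2.8] j [-0.61  0.59  1.62 -0.    0.93  0.96]
round_coaster 0.9 [286. 187.] px [210 163] [355 257] rect [ 573.9 -388.4] [94.2 61.1] longdir 89.0 circ [ 557.3 -387.9] 94.7 ell [ 558.1 -387.7] [86.2 87.3]
```

Call:
step_arm --increments "0.05 0 0.25 0; 0.1 0 0.5 0; 0.15 0 0.75 0; 0.15 0 1.0 0; 0.15 0 1.2 0; 0.15 0 1.4 0; 0.15 0 1.55 0; 0.15 0 1.6 0"

```text
t: 21.7
tcp_pos: [557.1, -388.0, 60.4]
tool_rot: [3.141, -0.002, 0.001]
wrist_force: [-1.7, 3.5, 7.5]
finger_gap: 64.5
grip_force: 30.0
```

Call:
step_arm --increments "0 0 0 0; 0 0 0 0; 0 0 0 0; 0 0 0 0; 0 0 0 0; 0 0 0 0; 0 0 0 0; 0 0 0 0"

```text
t: 22.7
tcp_pos: [557.1, -388.1, 60.4]
tool_rot: [3.141, -0.002, 0.001]
wrist_force: [-1.7, 2.1, 5.1]
finger_gap: 64.6
grip_force: 30.0
```

Call:
step_arm --increments "0 0 0 0; 0 0 0 0; 0 0 0 0; 0 0 0 0; 0 0 0 0; 0 0 0 0; 0 0 0 0; 0 0 0 0" --grip 0

```text
t: 23.7
tcp_pos: [556.7, -388.0, 59.6]
tool_rot: [3.142, -0.002, -0.0]
wrist_force: [-0.7, -0.3, 0.2]
finger_gap: 92.0
grip_force: 0.0
```

Call:
step_arm --increments "0 0 -0.5 0; 0 0 -2 0; 0 0 -5 0; 0 0 -9 0; 0 0 -13 0; 0 0 -16 0; 0 0 -17 0; 0 0 -17 0"

```text
t: 24.7
tcp_pos: [556.8, -388.1, 230.2]
tool_rot: [3.141, -0.002, 0.001]
wrist_force: [0.3, 0.1, -0.4]
finger_gap: 91.8
grip_force: 0.0
```

Call:
step_arm --increments "-0.5 -2 0 0; -1.5 -6 0 0; -2.8 -12 0 0; -4.2 -18 0 0; -5.5 -24 0 0; -6.5 -28 0 0; -6.9 -30 0 0; -6.9 -30 0 0"

```text
t: 25.7
tcp_pos: [486.4, -86.0, 228.5]
tool_rot: [-3.141, -0.002, 0.003]
wrist_force: [0.7, -1.4, 0.2]
finger_gap: 92.2
grip_force: 0.0
```

```bash
python3 w.py white_marker 7.5 white_rest 30 red_marker 7.5 red_rest 30 round_coaster 12;  ls -t pics | head -1 | xargs -I{} cp pics/{} pics/wm.png
```

```text
t 25.7 tcp [486.4 -86.  228.5] yaw 0.08 zax [-0.002  0.001 -1.   ] gap 92.2 F [ 0.7 -1.4  0.2] j [-0.18  0.15  1.9   0.    1.1   1.39]
white_marker 0.89 [281. 181.] px [255 122] [305 242] rect [489.5 -84.7] [135.8  15.5] longdir 18.2 circ [489.1 -83.5] 135.9 ell [482.5 -86.8] [ 14.4 199.2]
white_rest 0.6 [365. 193.] px [343 141] [391 247] rect [ 482.7 -170.7] [ 45.4 109.9] longdir -0.1 circ [ 482.5 -169.6] 115.9 ell [ 482.5 -170.6] [ 48.1 135.8]
red_marker 0.93 [133. 184.] px [127 122] [144 245] rect [488.   73.3] [ 17.2 136.3] longdir -4.3 circ [487.9  72.3] 136.6 ell [481.2  73.4] [ 16.2 207.1]
red_marker 0.23 [534. 131.] px [519  82] [559 170] rect [ 552.3 -361.9] [94.6 48.6] longdir 10.2 circ [ 555.9 -382.1] 94.7 ell [ 554.9 -374.5] [67.9 84.6]
red_rest 0.72 [134. 185.] px [127 122] [144 245] rect [492.7  63.5] [ 15.8 128.2] longdir -4.5 circ [492.7  62.9] 128.4 ell [488.   63.8] [ 15.4 191.4]
red_rest 0.7 [ 47. 171.] px [ 14 120] [ 76 225] rect [506.1 161.1] [110.3  55.8] longdir 0.5 circ [505.7 157.2] 116.3 ell [505.6 158.6] [ 53.9 135.3]
round_coaster 0.85 [532. 127.] px [520  83] [559 169] rect [ 552.4 -359.2] [92.8 46.8] longdir 10.2 circ [ 556.  -379.3] 93.0 ell [ 554.9 -371. ] [65.6 83.3]
```

View pics/wm.png

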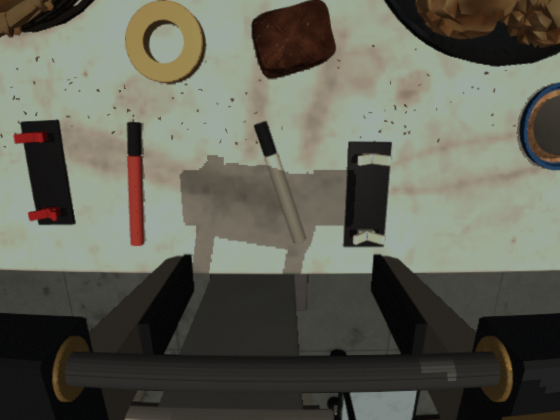

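```bash
cat > f.py <<'E'
from h import *
s=telemetry.observe();im=eyes.get_image("wrist")
for n,C in (("white",[(349,142),(391,142),(387,246),(344,246)]),("red",[(22,122),(61,120),(75,223),(35,226)])):
    P=np.array([at(im,p,4,s)[:2] for p in C]);a=(P[0]+P[1]-P[2]-P[3])/2;print(n,P.round(1).tolist(),P.mean(0).round(1),np.hypot(*a),np.degrees(np.arctan2(a[1],a[0])))
for p in [(374,159),(369,238),(29,138),(45,214)]: print(p,at(im,p,26,s).round(1))
E
python3 f.py; python3 w.py white_rest 4 red_rest 4
```

```text
white [[535.8, -158.0], [536.2, -202.4], [420.0, -207.1], [420.2, -157.9]] [ 478.1 -181.4] 115.95258439131568 1.1352600202881744
red [[562.4, 193.5], [562.6, 146.8], [447.7, 148.3], [444.0, 199.6]] [504.2 172.1] 116.70727341039904 -1.8580619248551642
(374, 159) [ 521.2 -179.9   26. ]
(369, 238) [ 437.7 -180.2   26. ]
(29, 138) [546.3 172.   26. ]
(45, 214) [464.9 168.1  26. ]
t 26.05 tcp [488.  -88.6 229.3] yaw -0.13 zax [-0. -0. -1.] gap 91.9 F [-0.3  0.6 -1.1] j [-0.18  0.15  1.9  -0.    1.1   1.39]
white_rest 0.92 [365. 196.] px [341 143] [387 248] rect [ 476.3 -177. ] [117.3  46.9] longdir 0.4 circ [ 476.1 -175.6] 123.8 ell [ 476.  -176.8] [ 51.  146.5]
red_rest 0.97 [ 47. 173.] px [ 12 123] [ 72 226] rect [502.4 179.9] [116.8  59.4] longdir 0.3 circ [502.1 176.5] 124.4 ell [501.9 176.9] [ 58.8 143.2]
red_rest 0.44 [364. 193.] px [341 143] [387 249] rect [ 475.8 -177. ] [118.4  46.9] longdir 0.3 circ [ 476.8 -175.5] 123.0 ell [ 476.8 -176.9] [ 50.8 146.4]
```

Call:
step_arm --increments "0.1 -0.02 1 -4; 0.2 -0.05 4 -9; 0.3 -0.1 8 -14; 0.3 -0.13 12 -18.2; 0.3 -0.13 15 -18.2; 0.3 -0.13 17 -18.2; 0.3 -0.13 18.5 -18.2; 0.3 -0.13 19 -18.2" --grip 0.5

```text
t: 27.2
tcp_pos: [490.8, -86.7, 38.9]
tool_rot: [-3.102, -0.495, 0.001]
wrist_force: [0.3, -0.2, -0.4]
finger_gap: 45.7
grip_force: 0.0
```

```bash
python3 w.py white_marker 7.5
```

```text
t 27.2 tcp [490.8 -86.7  38.9] yaw 18.12 zax [-0.001  0.    -1.   ] gap 45.7 F [ 0.3 -0.2 -0.4] j [-0.18  0.43  2.04  0.    0.67  1.08]
white_marker 0.8 [278. 242.] px [262 136] [291 355] rect [491.3 -83.9] [132.8  15.2] longdir 18.4 circ [491.5 -84.3] 133.3 ell [491.7 -83.7] [ 15.3 199.2]
```

Call:
step_arm --increments "0.05 -0.1 0.5 0; 0.1 -0.25 1.2 0; 0.13 -0.25 1.8 0; 0.13 -0.25 2.2 0; 0.13 -0.25 2.5 0; 0.13 -0.25 2.6 0; 0.13 -0.25 2.6 0; 0.13 -0.25 2.6 0"

```text
t: 28.3
tcp_pos: [491.6, -83.9, 13.7]
tool_rot: [3.102, 0.495, 0.0]
wrist_force: [-0.2, 0.7, -0.5]
finger_gap: 45.9
grip_force: 0.0
```

Call:
step_arm --increments "0 0 0 0; 0 0 0 0; 0 0 0 0; 0 0 0 0; 0 0 0 0; 0 0 0 0; 0 0 0 0; 0 0 0 0" --grip 1

```text
t: 29.3
tcp_pos: [491.5, -83.9, 13.6]
tool_rot: [3.102, 0.495, 0.0]
wrist_force: [0.8, 0.6, 0.3]
finger_gap: 14.3
grip_force: 30.0
```

Call:
step_arm --increments "0 0 -0.5 0; 0 0 -2 0; 0 0 -4 0; 0 0 -6 0; 0 0 -8 0; 0 0 -9.5 0; 0 0 -10 0; 0 0 -10 0"

```text
t: 30.3
tcp_pos: [491.5, -83.8, 113.8]
tool_rot: [3.102, 0.495, 0.001]
wrist_force: [-0.3, 0.7, 0.4]
finger_gap: 14.0
grip_force: 30.0
```

```bash
python3 w.py white_marker 108 white_rest 4
```

```text
t 30.3 tcp [491.5 -83.8 113.8] yaw 18.13 zax [ 0. -0. -1.] gap 14.0 F [-0.3  0.7  0.4] j [-0.17  0.3   2.    0.    0.84  1.08]
white_marker 0.81 [283. 242.] px [266 143] [299 355] rect [501.7 -80.7] [111.7  15.5] longdir 18.3 circ [501.6 -80.6] 112.3 ell [503.4 -80.2] [ 15.5 160.3]
white_rest 0.73 [391. 257.] px [343 194] [439 318] rect [ 481.1 -179.4] [ 52.1 109. ] longdir -0.2 circ [ 482.8 -176.4] 113.4 ell [ 485.7 -177. ] [ 52.3 125.6]
```

Call:
step_arm --increments "-0.3 0.4 -0.5 3; -0.8 1.1 -1.5 7; -1.4 2 -3 11; -2 3 -4 15; -2.5 3.7 -5 18.1; -2.7 4 -5 18.1; -2.7 4 -5 18.1; -2.7 4 -5 18.1"

```text
t: 31.45
tcp_pos: [478.0, -130.0, 163.1]
tool_rot: [-3.141, -0.002, 0.001]
wrist_force: [-0.8, -0.2, 0.4]
finger_gap: 14.2
grip_force: 30.0
```

```bash
python3 w.py white_rest 4 red_rest 4 white_marker 158; ls -t pics | head -1 | xargs -I{} cp pics/{} pics/wr.png
```

```text
t 31.45 tcp [ 478.  -130.   163.1] yaw 0.08 zax [-0.001  0.    -1.   ] gap 14.2 F [-0.8 -0.2  0.4] j [-0.27  0.23  1.97  0.    0.95  1.3 ]
white_rest 0.97 [334. 196.] px [310 138] [363 264] rect [ 476.5 -177.6] [117.4  45.3] longdir 0.3 circ [ 477.3 -178.4] 122.1 ell [ 478.8 -177.7] [ 48.9 144.7]
red_rest 0.69 [235.  27.] px [185   0] [290  62] rect [621.  -93.5] [84.6 48.4] longdir 89.1 circ [634.8 -93.4] 86.6 ell [625.  -90.7] [49.  89.8]
white_marker 0.75 [281. 241.] px [267 143] [298 355] rect [ 488.9 -130. ] [ 14.7 111.3] longdir -0.4 circ [ 488.8 -129.8] 111.7 ell [ 490.8 -129.9] [ 14.9 163.6]
```

View pics/wr.png

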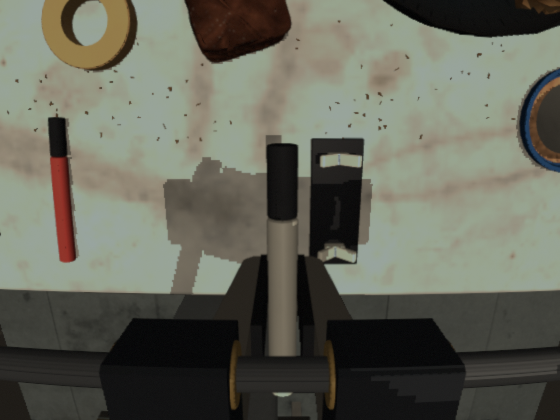

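Call:
step_arm --increments "0 0.5 0 0; -0.1 2 0 0; -0.15 4 0 0; -0.15 4.76 2 0; -0.15 4.76 5 0; -0.15 4.76 8 0; -0.15 4.76 9.7 0; -0.15 4.76 10 0"

```text
t: 32.65
tcp_pos: [476.3, -178.2, 62.8]
tool_rot: [-3.141, -0.0, 0.002]
wrist_force: [-0.3, -0.3, -0.2]
finger_gap: 14.3
grip_force: 30.0
```

```bash
python3 w.py white_rest 4 white_marker 57
```

```text
t 32.65 tcp [ 476.3 -178.2   62.8] yaw 0.02 zax [-0.002  0.001 -1.   ] gap 14.3 F [-0.3 -0.3 -0.2] j [-0.36  0.4   2.01 -0.    0.74  1.21]
white_rest 0.96 [265. 200.] px [244 148] [267 257] rect [ 500.4 -161.9] [69.4 13.5] longdir 0.2 circ [ 500.3 -161.4] 70.4 ell [ 502.5 -161.8] [13.8 96.6]
white_marker 0.97 [282. 242.] px [267 143] [298 356] rect [ 486.5 -178.2] [112.4  14.9] longdir 0.1 circ [ 486.6 -178.5] 112.5 ell [ 488.3 -178.2] [ 15.  164.7]
```

Aligned; lower, release, rise.

Call:
step_arm --increments "0 -0.05 0.6 0; 0 -0.05 1.2 0; 0 -0.05 1.8 0; 0 -0.05 2.3 0; 0 -0.05 2.7 0; 0 -0.05 3 0; 0 -0.05 3.15 0; 0 -0.05 3.15 0"

```text
t: 33.8
tcp_pos: [476.8, -177.4, 32.0]
tool_rot: [-3.142, -0.001, 0.0]
wrist_force: [0.1, 0.2, -0.2]
finger_gap: 14.1
grip_force: 30.0
```

Call:
step_arm --increments "0 0 0 0; 0 0 0 0; 0 0 0 0; 0 0 0 0; 0 0 0 0; 0 0 0 0; 0 0 0 0; 0 0 0 0" --grip 0.5

```text
t: 34.8
tcp_pos: [476.8, -177.4, 32.1]
tool_rot: [-3.142, -0.001, 0.0]
wrist_force: [-0.2, 0.9, -0.7]
finger_gap: 45.9
grip_force: 0.0
```

Call:
step_arm --increments "0 0 -0.5 0; 0 0 -2 0; 0 0 -5 0; 0 0 -9 0; 0 0 -13 0; 0 0 -16 0; 0 0 -18 0; 0 0 -18 0"

```text
t: 35.8
tcp_pos: [477.8, -177.7, 214.4]
tool_rot: [3.14, 0.001, 0.006]
wrist_force: [-1.1, 0.4, 0.3]
finger_gap: 46.1
grip_force: 0.0
```

```bash
python3 w.py white_rest 4 white_marker 25 red_marker 7.5; ls -t pics | head -1 | xargs -I{} cp pics/{} pics/wr2.png
```

```text
t 35.8 tcp [ 477.8 -177.7  214.4] yaw 0.03 zax [ 0.004 -0.001 -1.   ] gap 46.1 F [-1.1  0.4  0.3] j [-0.36  0.18  1.89  0.    1.06  1.21]
white_rest 0.58 [290. 187.] px [290 135] [304 245] rect [ 476.4 -193.3] [116.5  14.6] longdir 0.4 circ [ 476.4 -192.9] 117.1 ell [ 478.6 -193. ] [ 15.1 173. ]
white_marker 0.71 [282. 190.] px [275 128] [290 263] rect [ 474.3 -178. ] [136.2  15. ] longdir 0.4 circ [ 474.3 -178.4] 136.3 ell [ 475.3 -177.9] [ 14.5 191.5]
red_marker 0.63 [ 45. 180.] px [ 35 118] [ 59 243] rect [488.   72.8] [ 18.6 136.6] longdir -4.9 circ [487.9  71.4] 137.0 ell [484.8  73.1] [ 18.  198.2]
```

View pics/wr2.png

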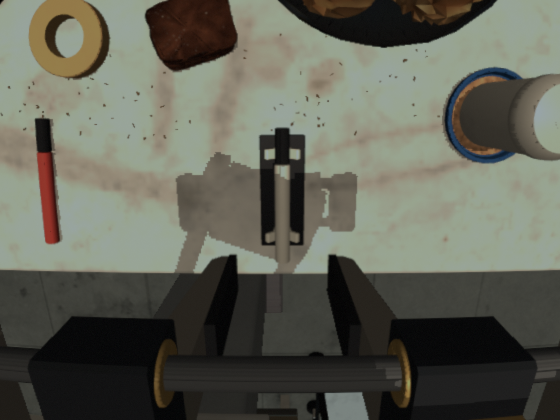

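Call:
step_arm --increments "0.1 -2 0 0; 0.3 -6 0 1; 0.5 -11 0 2; 0.8 -16 0 3; 1 -21 0 4.5; 1 -24.5 2 4.5; 1 -25 5 4.5; 1 -25 8 4.5"

```text
t: 37.0
tcp_pos: [486.0, 73.4, 130.4]
tool_rot: [3.139, -0.12, -0.002]
wrist_force: [1.7, -0.4, 0.3]
finger_gap: 46.1
grip_force: 0.0
```

Call:
step_arm --increments "0 0 2 0; 0 0 5 0; 0 0 7.5 0; 0 0 9 0; 0 0 9.5 0; 0 0 9.5 0; 0 0 9.5 0; 0 0 9.5 0"

```text
t: 38.0
tcp_pos: [487.2, 72.7, 37.8]
tool_rot: [-3.139, 0.122, -0.002]
wrist_force: [0.8, 0.4, -0.2]
finger_gap: 45.8
grip_force: 0.0
```

```bash
python3 w.py red_marker 7.5 red_rest 4
```

```text
t 38.0 tcp [487.2  72.7  37.8] yaw -4.47 zax [ 0.001  0.    -1.   ] gap 45.8 F [ 0.8  0.4 -0.2] j [0.15 0.42 2.05 0.   0.66 1.79]
red_marker 0.79 [280. 241.] px [269 133] [296 355] rect [489.8  72.4] [ 15.1 133.4] longdir -5.1 circ [489.8  73.1] 133.7 ell [490.2  72.6] [ 15.2 194.1]
red_rest 0.68 [104. 223.] px [ 33 139] [159 318] rect [506.5 179.9] [108.7  57.1] longdir 0.8 circ [506.4 174.7] 117.1 ell [509.7 175.6] [ 55.3 130. ]
```

Call:
step_arm --increments "0.05 0 0.5 0; 0.1 0 1.1 0; 0.15 0 1.7 0; 0.15 0 2.1 0; 0.15 0 2.4 0; 0.15 0 2.4 0; 0.15 0 2.4 0; 0.15 0 2.4 0"

```text
t: 39.15
tcp_pos: [488.3, 72.5, 13.2]
tool_rot: [-3.139, 0.122, -0.0]
wrist_force: [-0.7, -0.1, 0.3]
finger_gap: 46.0
grip_force: 0.0
```

Call:
step_arm --increments "0 0 0 0; 0 0 0 0; 0 0 0 0; 0 0 0 0; 0 0 0 0; 0 0 0 0; 0 0 0 0; 0 0 0 0" --grip 1

```text
t: 40.15
tcp_pos: [488.2, 72.5, 13.1]
tool_rot: [-3.139, 0.122, -0.0]
wrist_force: [0.4, -0.4, 0.9]
finger_gap: 14.3
grip_force: 30.0
```

Call:
step_arm --increments "0 0 -0.5 0; 0 -0.5 -2 0; 0 -1.5 -5 0; 0 -2.5 -8 -1; 0 -3.5 -11 -3; 0 -4.5 -13.5 -4.5; 0 -5 -15 -4.5; 0 -5 -15 -4.5"

```text
t: 41.15
tcp_pos: [492.7, 122.8, 164.3]
tool_rot: [-3.141, -0.001, -0.004]
wrist_force: [-1.3, -0.8, -0.8]
finger_gap: 14.1
grip_force: 30.0
```

```bash
python3 w.py red_rest 4 red_marker 158; ls -t pics | head -1 | xargs -I{} cp pics/{} pics/rr.png
```

```text
t 41.15 tcp [492.7 122.8 164.3] yaw 0.04 zax [ 0.002  0.001 -1.   ] gap 14.1 F [-1.3 -0.8 -0.8] j [ 0.24  0.24  1.94 -0.    0.95  1.81]
red_rest 0.67 [222. 187.] px [194 124] [251 253] rect [502.5 175.6] [118.5  47.4] longdir 1.0 circ [502.2 174.8] 124.0 ell [502.6 175.5] [ 51.3 147.7]
red_marker 0.78 [280. 242.] px [266 138] [298 355] rect [504.2 122.7] [ 15.  114.2] longdir -0.1 circ [504.1 122.7] 114.7 ell [505.4 122.8] [ 15.2 169.3]
```

View pics/rr.png

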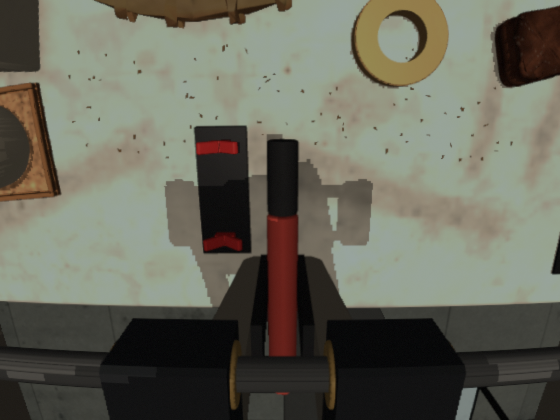

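Call:
step_arm --increments "0.1 -0.5 0 0; 0.3 -2 0 -0.5; 0.6 -4 0 -1; 0.8 -5.3 2 -1; 0.8 -5.3 5 -1; 0.8 -5.3 8 -1; 0.8 -5.3 9.8 -1; 0.8 -5.3 10 -1"

```text
t: 42.3
tcp_pos: [499.2, 176.2, 61.8]
tool_rot: [3.141, 0.03, -0.004]
wrist_force: [0.1, 0.2, -0.8]
finger_gap: 14.1
grip_force: 30.0
```

```bash
python3 w.py red_rest 4 red_marker 57;  ls -t pics | head -1 | xargs -I{} cp pics/{} pics/rr1.png
```

```text
t 42.3 tcp [499.2 176.2  61.8] yaw 1.09 zax [-0.002 -0.001 -1.   ] gap 14.1 F [ 0.1  0.2 -0.8] j [0.34 0.43 1.96 0.   0.75 1.89]
red_rest 0.71 [268. 196.] px [245 142] [268 257] rect [524.9 192.2] [72.6 13.7] longdir 0.4 circ [524.9 194.1] 72.9 ell [526.3 192.4] [13.9 97.1]
red_marker 0.86 [278. 243.] px [266 138] [299 355] rect [511.3 176.5] [113.3  15.3] longdir 1.2 circ [511.2 176.6] 113.8 ell [513.4 176.5] [ 15.3 164. ]
```

View pics/rr1.png

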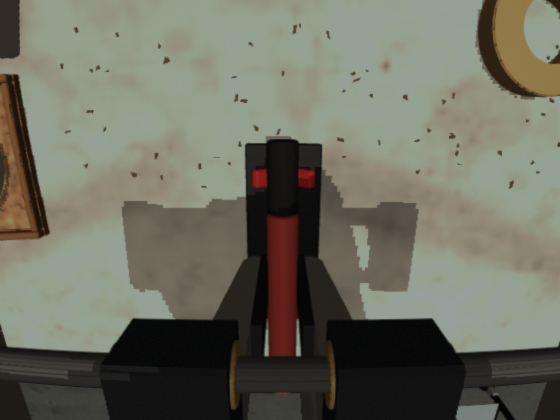

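Marker (267–299) is centred over the foot (245–321) and saddle; lower and release.

Call:
step_arm --increments "0 0 0.6 0; 0 0 1.2 0; 0 0 1.8 0; 0 0 2.3 0; 0 0 2.7 0; 0 0 3 0; 0 0 3.15 0; 0 0 3.15 0"

```text
t: 43.45
tcp_pos: [500.0, 175.4, 31.5]
tool_rot: [3.141, 0.028, -0.0]
wrist_force: [-0.3, 1.3, 0.3]
finger_gap: 14.1
grip_force: 30.0
```

Call:
step_arm --increments "0 0 0 0; 0 0 0 0; 0 0 0 0; 0 0 0 0; 0 0 0 0; 0 0 0 0; 0 0 0 0; 0 0 0 0" --grip 0.5

```text
t: 44.45
tcp_pos: [500.0, 175.4, 31.6]
tool_rot: [3.141, 0.028, -0.0]
wrist_force: [0.1, -0.8, 0.6]
finger_gap: 45.9
grip_force: 0.0
```

Call:
step_arm --increments "0 0 -0.5 0; 0 0 -2 0; 0 0 -5 0; 0 0 -9 0; 0 0 -13 0; 0 0 -16 0; 0 0 -18 0; 0 0 -18 0"

```text
t: 45.45
tcp_pos: [501.0, 175.7, 214.0]
tool_rot: [-3.14, -0.028, -0.006]
wrist_force: [0.0, 0.1, -0.5]
finger_gap: 46.0
grip_force: 0.0
```

Call:
step_arm --increments "0 0 0 0; 0 0 0 0; 0 0 0 0; 0 0 0 0; 0 0 0 0; 0 0 0 0; 0 0 0 0; 0 0 0 0"

```text
t: 46.45
tcp_pos: [500.1, 175.4, 211.6]
tool_rot: [-3.141, -0.028, -0.0]
wrist_force: [-0.7, 0.4, 0.1]
finger_gap: 45.8
grip_force: 0.0
```

```bash
python3 w.py red_rest 4 red_marker 25 ramekin 53 square_tray 12; ls -t pics | head -1 | xargs -I{} cp pics/{} pics/rr2.png; python3 -c "
from h import *
im=eyes.get_image('scene');save(im,'sc2')
a=cv2.imread('pics/rr2.png');b=cv2.imread('pics/sc2.png');c=np.hstack([a,b]);cv2.imwrite('pics/fin.png',cv2.resize(c,(800,300),interpolation=cv2.INTER_AREA))"
```

```text
t 46.45 tcp [500.1 175.4 211.6] yaw 1.03 zax [ 0.  0. -1.] gap 45.8 F [-0.7  0.4  0.1] j [0.33 0.22 1.85 0.   1.07 1.89]
red_rest 0.86 [274. 182.] px [259 131] [274 242] rect [501.8 191.3] [116.2  14.8] longdir 0.7 circ [501.8 190.9] 116.7 ell [502.8 191. ] [ 15.3 170. ]
red_rest 0.64 [ 55. 144.] px [  6 101] [107 190] rect [547.3 412.1] [ 93.4 112.7] longdir -63.6 circ [545.2 410.8] 115.9 ell [544.8 412.4] [ 91.6 115.3]
red_marker 0.89 [279. 193.] px [275 124] [290 261] rect [499.5 175.4] [136.6  14.3] longdir 0.7 circ [499.5 175.2] 137.0 ell [496.5 175.6] [ 14.6 220.2]
ramekin 0.85 [ 52. 146.] px [  6 102] [107 190] rect [548. 380.] [99.1 79.2] longdir 88.4 circ [548.8 379.7] 100.0 ell [549.6 380.9] [ 78.8 100.1]
square_tray 0.57 [107. 137.] px [20 87] [132 195] rect [548.1 382.6] [103.8 106.6] longdir -85.7 circ [547.8 383.6] 142.5 ell [546.9 392.4] [106.3 142.3]
```

View pics/fin.png

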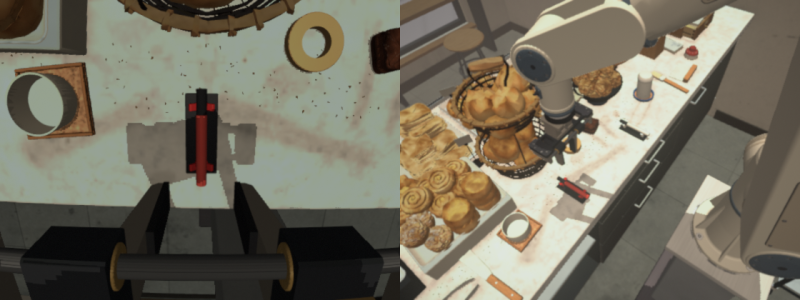

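All four items are in place, upright and released; the gripper is clear.

```bash
python3 -c "
from bench import job;print(job.close_job())"
```

```text
the job is handed in; nothing more can be done
None
```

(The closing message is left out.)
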